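Pack the record-care kit into its tray

ROBOT

A 6-joint arm with a two-finger parallel gripper is mounted at the origin on the work surface. World frame = base frame: x ahead of the robot, y to its left, z up, the work surface at z = 0. Lengths are in m, angles in rad, forces in N, time in s.
With the tool pointing down it reaches from about 0.3 to 0.75 m from the base axis. Payload 8.5 kg.
Tool frame: the origin (TCP) lies on the centre line of the jaws, within the pads' length; the fingertips stand 8 mm ahead of it and the grasp point (between the pads) lies 11 mm behind it; z points along the fingers, y is the line along which they close (so a half turn about z gives the same grasp; the last joint's range is limited). The gripper opens to 85 mm and grips with 20 to 120 N. Pads are 22 mm wide; open, the fingers measure 114 mm over their backs; the gripper's body (76 mm by 85 mm) begins 54 mm behind the grasp point. The pads swing forward as they close: fully open they stand 13 mm farther back than shut.
Start: joints at [1.123, 0.381, 1.297, -0, 1.464, -0.215], TCP at [0.127, 0.535, 0.239] pointing down, gripper open.
Joint ranges: [-3.11, 3.11], [-0.89, 2.33], [0.22, 2.48], [-1.42, 4.56], [0.17, 2.85], [-2.88, 2.88]. Speed limits (rad/s): [2.39, 2.39, 3.14, 3.14, 3.14, 3.14].

INTERFACE

Orientations are given as a rotation vector (axis times angle).
In Python, from rig import readout, viewer, sign_off gives the robot as it stands.
- The arm moves only by the tool step_arm, never from a script. Its argument "rows" is a list of rows, each an object with "translation": the shift along the tool's x, y, z in mm, a list of three; "angular": the turn, a rotation vector about the tool's x, y, z in degrees, a list of three; "jaw": the closure in counts, from 0 (fully open) to 255 (shut). In form: [{"translation": [tx, ty, tz], "angular": [ax, ay, az], "jaw": jaw}, ...]. A call has 1 to 12 rows; each row is the pose to reach, as a shift and turn from the pose commanded when the call began, along the tool's axes at that moment; what a row does not reach only later rows make up. A row lasts 1/10 s, in which the tool goes at most 50 mm and 8.59 degrees, less where a joint would pass 70% of its speed; a pose out of reach is approached as far as the arm can. A call with a gripper value outside its range is refused whole. The fingers move at their own pace and stop on an object; the grip force is fixed at half the most. Time passes only in rows, so rows that repeat a pose let the fingers close. It gives the time, the measured TCP pose, the force, the opening and the grip force at its end, in the units of the state.
- readout.read_state(): the state, without advancing time (a new reading comes with each control period).
- viewer.camera(name): name is "scene" or "top" or "wrist"; returns a dict with "pixels" (420x560x3 uint8, red, green, blue), "fx", "fy", "cx", "cy" (pixels), "eye" and "orientation" of the camera in the world; the wrist camera has in their place "tool_from_camera" (4x4, takes a point from camera to tool coordinates, whose origin is the TCP and whose axes are the flange's). Camera axes: x right, y up, looking along -z (the intrinsics and any distortion apply to the point x, -y, -z); pixel columns grow to the right and rows downward; lengths in m; the calibration is good to about 2 mm. A picture is of the moment at which its call begins: read the wrist's pose just before it. There is no depth.
- sign_off(): hands the job in; it is judged then, once.
Trained networks look in the newest picture that a camera, given by its name, has taken for a name from the list of things; names that differ only in an ending like _2 or _b are one class to them, and where a whole thing is asked for, a point or a joint stands for the part that bears it (a point fixed in the world has none). Each returns a list of dicts, best first, with "p" (0 to 1); they miss things now and then, are a little off and sometimes report something else, mostly with a low value. They report only what shows in the picture. A call takes as long as a camera call. They do not tell look-alikes from the thing itself.
- viewer.regions_of(camera, name): "region" (420x560 bool, what is visible of it).
- viewer.tip_of(camera, name): "position" ([x, y, z] in m, in world coordinates, good to about 4 mm: a listed point, or the origin of a listed thing).
The state is a dict: "time": time; "q": joint angles; "qd": joint speeds; "tau": joint torques, N m; "eef_pos": TCP position; "orientation": TCP orientation; "ft_force": force on the tool from outside, world axes, zero at the start; "wrist_torque": the same for the moment, N m; "opening": finger opening in m; "grip_force": force on a finger pad.
Only numpy, scipy, OpenCV 4.12 (cv2) and the standard library are available. Lean on these libraries where they do the work, as an engineer would, in place of code of your own. Each camera call takes 0.05 s, during which the arm holds its last target. There are 200 camera calls.

TASK

Pack the scattered record-care kit into the wooden accessory tray, each piece set down flat on the floor of its own insert: the record weight (right way up) in the large round well, the singles adapter (right way up) in the small round well, the record brush (bristles down) lengthwise in the wide trough and the little stylus brush lengthwise in the narrow trough. The screw-top canister and the wooden desk brush look similar but are not part of the kit: leave them where they stand.

Things in the scene. Friction and masses are not known exactly. Their poses are not given: they have to be found in the camera images.
- weight_mid (a point): Record weight: a low, solid aluminium puck, 58 mm in diameter and 38 mm high, straight sides with two thin dark rings, bevelled top edge, small dark spindle hole in the middle of its top; about 0.27 kg. It stands upright on the desk. The point is its centre, 19 mm above its underside; z up.
- adapter_mid (a point): Centre adapter for 7-inch singles: a small aluminium disc, 38 mm in diameter and 20 mm high, straight sides for the lower 15 mm, then a cone up to a small flat top with a dark spindle hole; about 55 g. It stands upright on the desk. The point is its centre, 10 mm above its underside; z up.
- brush_mid (a point): Record brush: a slim straight bar, 96 mm long (x), 28 mm wide (y), 34 mm high, square ends: two black rows of bristle below (stiff here), aluminium bar 28 mm wide from 12 to 24 mm height, narrower (19 mm) dark wooden grip on top. It stands on its bristles. The point is its centre, 17 mm above its underside; z up.
- stylus_mid (a point): Stylus brush: a small slender brush, 100 mm long (x), lying flat on the desk: pale wooden handle 76 mm long, 14 mm wide (y) and 12 mm high, from x = -50 to +26 mm, then a thin brass ferrule and dark tuft at the +x end; about 18 g. The point is the middle of its length, 6 mm above its underside; z up.
- well_large_floor (a point): Large round well, 78 mm inner diameter, for the record weight. Felt-floored insert 130 (x) x 92 mm (y) in the wooden tray (rim 12 mm, 2 x 2). Point: centre of its floor, 7 mm above the desk; z up. White walls 4 mm thick, 7 mm above the floor, cut away mid-way along both long sides (+y, -y) as finger gaps 46 mm long. The inserts stand in any order, 142 (x) and 110 mm (y) apart.
- well_small_floor (a point): Small round well, 58 mm inner diameter, for the singles adapter. Felt-floored insert 130 (x) x 92 mm (y) in the wooden tray (rim 12 mm, 2 x 2). Point: centre of its floor, 7 mm above the desk; z up. White walls 4 mm thick, 7 mm above the floor, cut away mid-way along both long sides (+y, -y) as finger gaps 32 mm long. The inserts stand in any order, 142 (x) and 110 mm (y) apart.
- trough_wide_floor (a point): Wide trough, inside 116 mm long (x), 48 mm wide (y), for the record brush. Felt-floored insert 130 (x) x 92 mm (y) in the wooden tray (rim 12 mm, 2 x 2). Point: centre of its floor, 7 mm above the desk; z up. White walls 4 mm thick, 7 mm above the floor, cut away mid-way along both long sides (+y, -y) as finger gaps 44 mm long. The inserts stand in any order, 142 (x) and 110 mm (y) apart.
- trough_narrow_floor (a point): Narrow trough, inside 120 mm long (x), 32 mm wide (y), for the stylus brush. Felt-floored insert 130 (x) x 92 mm (y) in the wooden tray (rim 12 mm, 2 x 2). Point: centre of its floor, 7 mm above the desk; z up. White walls 4 mm thick, 7 mm above the floor, cut away mid-way along both long sides (+y, -y) as finger gaps 44 mm long. The inserts stand in any order, 142 (x) and 110 mm (y) apart.
- canister_mid (a point): Look-alike, stays where it is: screw-top aluminium canister, 66 mm in diameter and 58 mm high, ribbed lid without a hole. Loose. The point is its centre, 29 mm above the desk.
- deskbrush_mid (a point): Look-alike, stays where it is: wooden desk brush with rounded ends, 106 mm long (x), 44 mm wide (y), 33 mm high, standing on pale tufts. Loose. The point is its centre, 16.5 mm above the desk.
There are look-alikes about, which are no part of the job. Leave any purple look-alike of the part that bears weight_mid alone.

How it is judged:
At the end, for the whole second after the job is handed in: Each piece rests on its insert's floor (height within 4 mm): weight and adapter upright within 15 mm of the well's centre, brushes within 14 mm along and across and 0.3 rad lengthwise, record brush upright; all at rest; canister and desk brush within 20 mm of their start (horizontal distance between weight_mid and well_large_floor below 0.015 m and angle between each of weight_mid, adapter_mid, brush_mid's own z axis and vertical below 0.12 rad and z of weight_mid in the frame of well_large_floor between 0.015 and 0.023 m and linear speed of each of weight, adapter, brush, stylus below 0.02 m/s and horizontal distance between adapter_mid and well_small_floor below 0.015 m and z of adapter_mid in the frame of well_small_floor between 0.006 and 0.014 m and x of brush_mid in the frame of trough_wide_floor between -0.014 and 0.014 m and y of brush_mid in the frame of trough_wide_floor between -0.014 and 0.014 m and angle between the x axis of brush_mid and the x axis of trough_wide_floor, either way round below 0.3 rad and z of brush_mid in the frame of trough_wide_floor between 0.013 and 0.021 m and x of stylus_mid in the frame of trough_narrow_floor between -0.014 and 0.014 m and y of stylus_mid in the frame of trough_narrow_floor between -0.014 and 0.014 m and angle between the x axis of stylus_mid and the x axis of trough_narrow_floor, either way round below 0.3 rad and z of stylus_mid in the frame of trough_narrow_floor between 0.002 and 0.01 m and distance of each of canister_mid, deskbrush_mid from where it was at the start of the episode below 0.02 m); the robot touches nothing.
It fails at once if the screw-top canister is moved by more than 20 mm (distance of canister_mid from where it was at the start of the episode above 0.02 m).
It fails at once if the wooden desk brush is moved by more than 20 mm (distance of deskbrush_mid from where it was at the start of the episode above 0.02 m).
It also fails if it takes over 112 s, if anything falls off the work surface, if the arm or the gripper's body presses on something with over 40 N, if the wrist force passes 120 N, or if a joint passes its speed limit or range.

## Working session

There is one attempt and no reset: what is moved stays moved. The work goes in short steps, Python scripts to look and compute and a tool call to move; the robot and the scene stay as the last step left them, time stands still between calls to the robot, and variables do not carry over. Pictures are saved under pics/ and viewed, at most 14 in all, crops included, and the job is handed in when it is done.

Besides the shell and the picture viewer there is one more tool, called after "Request:" as name(argument=value, ...), one argument or row to a line, values as JSON. step_arm: Moves the arm, as the interface text tells. Its arguments: {"type":"object","properties":{"rows":{"type":"array","items":{"type":"object","properties":{"translation":{"type":"array","items":{"type":"number"}},"angular":{"type":"array","items":{"type":"number"}},"jaw":{"type":"number"}}}}},"required":["rows"]}

```bash
mkdir -p pics
cat > h.py <<'E'
import numpy as np, cv2
from rig import readout, viewer, sign_off
from scipy.spatial.transform import Rotation as R
def snap(c,fn=None):
    d=viewer.camera(c)
    if fn: cv2.imwrite('pics/'+fn,d['pixels'][:,:,::-1])
    return d
E
python3 - <<'E'
from h import *
s=readout.read_state(); print(s['eef_pos'],s['orientation'],s['time'])
d={c:snap(c,c+'0.png') for c in('top','scene')}
for c in d: print({k:v for k,v in d[c].items() if k!='pixels'})
for n in ['weight_mid','adapter_mid','brush_mid','stylus_mid','well_large_floor','well_small_floor','trough_wide_floor','trough_narrow_floor','canister_mid','deskbrush_mid']:
    for c in d:
        r=viewer.tip_of(c,n); print(n,c,[(np.round(x['position'],3).tolist(),round(x['p'],2)) for x in r[:4]])
E
```

```text
[0.12676921 0.53489789 0.23872241] [-3.64794545e-01 -3.11986787e+00  2.12108540e-03] 0.0
{'fx': 388.7841439855248, 'fy': 388.7841439855248, 'cx': 280.92531722056407, 'cy': 204.80779673557066, 'eye': array([ 0.5099808 , -0.02351621,  0.8189801 ]), 'orientation': array([ 0.11604579, -0.09352382, -1.54246019])}
{'fx': 417.2962841365279, 'fy': 417.2962841365279, 'cx': 275.6300690367523, 'cy': 214.3730598211482, 'eye': array([ 1.17645893, -0.34763796,  0.90761902]), 'orientation': array([0.56617865, 0.3419508 , 1.01268005])}
weight_mid top [([0.597, -0.083, 0.022], 0.85), ([0.68, -0.176, 0.021], 0.84), ([0.771, -0.164, 0.021], 0.61), ([0.71, -0.062, 0.021], 0.57)]
weight_mid scene [([0.594, -0.082, 0.016], 0.94), ([0.709, -0.061, 0.019], 0.91), ([0.774, -0.164, 0.024], 0.9), ([0.678, -0.18, 0.021], 0.7)]
adapter_mid top [([0.585, -0.218, 0.011], 0.74)]
adapter_mid scene [([0.592, -0.218, 0.007], 0.76)]
brush_mid top [([0.618, 0.136, 0.004], 0.24)]
brush_mid scene [([0.596, -0.36, 0.018], 0.94)]
stylus_mid top [([0.442, -0.362, 0.008], 0.71)]
stylus_mid scene [([0.441, -0.366, 0.002], 0.65)]
well_large_floor top [([0.478, 0.256, 0.002], 0.89)]
well_large_floor scene [([0.482, 0.253, 0.008], 0.83)]
well_small_floor top [([0.48, 0.142, 0.005], 0.85), ([0.457, -0.081, 0.029], 0.56)]
well_small_floor scene [([0.474, 0.142, 0.011], 0.59)]
trough_wide_floor top [([0.614, 0.135, 0.007], 0.71)]
trough_wide_floor scene [([0.619, 0.138, 0.01], 0.88)]
trough_narrow_floor top [([0.624, 0.248, 0.006], 0.73)]
trough_narrow_floor scene [([0.625, 0.246, 0.009], 0.79)]
canister_mid top [([0.456, -0.082, 0.026], 0.69)]
canister_mid scene [([0.459, -0.084, 0.028], 0.95)]
deskbrush_mid top [([0.456, -0.22, 0.018], 0.81)]
deskbrush_mid scene [([0.45, -0.221, 0.016], 0.89)]
```

View pics/top0.png

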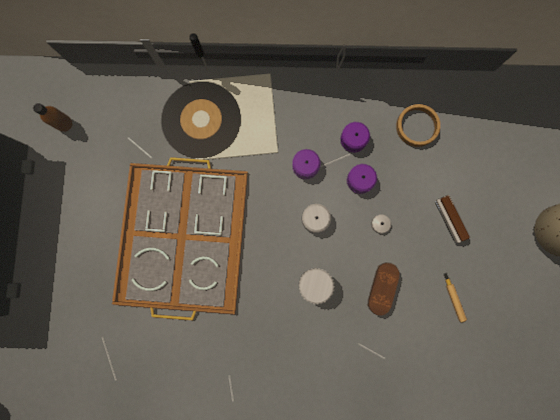

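View pics/scene0.png

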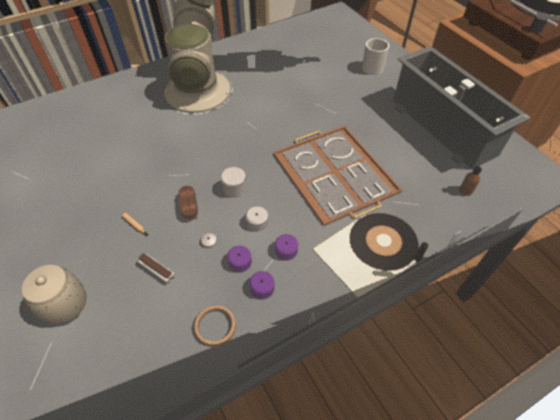

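Weight candidates in the top picture:
- bare aluminium puck with a dark spindle hole at (316,218)
- purple pucks at (306,163), (355,137) and (362,178), which are excluded
- canister at (316,287), which has no hole

I choose (316,218). The other pieces:
- **Adapter:** (381,224).
- **Record brush:** (452,219), with square ends and an aluminium bar. The desk brush at (384,290) has rounded ends and stays.
- **Stylus brush:** (455,298).
- **Tray wells:** large (152,268), small (204,273), wide trough (210,205), narrow trough (158,202).

```bash
cat >> h.py <<'E'
def ray(d,uv,s=None):
    """world origin and directions through pixels"""
    uv=np.atleast_2d(uv).astype(float)
    c=np.c_[(uv[:,0]-d['cx'])/d['fx'],-(uv[:,1]-d['cy'])/d['fy'],-np.ones(len(uv))]
    if 'eye' in d: return np.array(d['eye']),c@R.from_rotvec(d['orientation']).as_matrix().T
    T=np.eye(4);T[:3,:3]=R.from_rotvec(s['orientation']).as_matrix();T[:3,3]=s['eef_pos'];T=T@d['tool_from_camera']
    return T[:3,3],c@T[:3,:3].T
def onplane(d,uv,z,s=None):
    o,v=ray(d,uv,s); return o[:2]+v[:,:2]*((z-o[2])/v[:,2])[:,None]
def tri(a,b):
    A=np.zeros((3,3));y=np.zeros(3)
    for o,v in(a,b):
        v=v[0]/np.linalg.norm(v[0]);P=np.eye(3)-np.outer(v,v);A+=P;y+=P@o
    return np.linalg.solve(A,y)
def go(p,yaw=None,s=None):
    """print move to world p, tool y axis at angle yaw (mod pi), tool down"""
    s=s or readout.read_state();M=R.from_rotvec(s['orientation']).as_matrix()
    t=M.T@(np.array(p)-s['eef_pos'])*1000
    cur=np.arctan2(M[1,1],M[0,1]); yaw=cur if yaw is None else cur+(yaw-cur+np.pi/2)%np.pi-np.pi/2
    y=np.array([np.cos(yaw),np.sin(yaw),0]);z=np.array([0,0,-1.]);N=np.c_[np.cross(y,z),y,z]
    print('T',np.round(t,1).tolist(),'A',np.round(np.degrees(R.from_matrix(M.T@N).as_rotvec()),2).tolist(),'q6',round(s['q'][5],2))
def reg(c,n,i=0):
    r=viewer.regions_of(c,n); return r[i]['region'] if r else None
def rect(d,mask,z,s=None):
    v,u=np.nonzero(mask); p=onplane(d,np.c_[u,v],z,s)
    (cx,cy),(w,h),a=cv2.minAreaRect((p*1000).astype(np.float32)); a=np.radians(a)
    if w<h: w,h,a=h,w,a+np.pi/2
    return np.round([cx,cy],1),np.round([w,h],1),round((a+np.pi/2)%np.pi-np.pi/2,3)
E
python3 - <<'E'
from h import *
d=snap('top')
for n,z in [('brush_mid',.024),('stylus_mid',.012),('weight_mid',.038),('adapter_mid',.015)]:
    m=reg('top',n)
    if m is not None: print(n,rect(d,m,z))
cv2.imwrite('pics/crop.png',cv2.resize(d['pixels'][120:340,280:490,::-1],None,fx=2.7,fy=2.7,interpolation=2))
go([.55,-.085,.25],np.pi/2)
E
```

```text
brush_mid (array([ 598.5, -359.8]), array([100.2,  37.5]), np.float64(0.441))
stylus_mid (array([ 439.2, -364.4]), array([98.2, 18.9]), np.float64(0.326))
weight_mid (array([590.9, -80.6]), array([57.5, 56.3]), np.float64(0.341))
adapter_mid (array([ 583.8, -216.7]), array([40.1, 37.4]), np.float64(-0.777))
T [-554.8, -505.8, -10.7] A [0.0, 0.0, -13.34] q6 -0.22
```

View pics/crop.png

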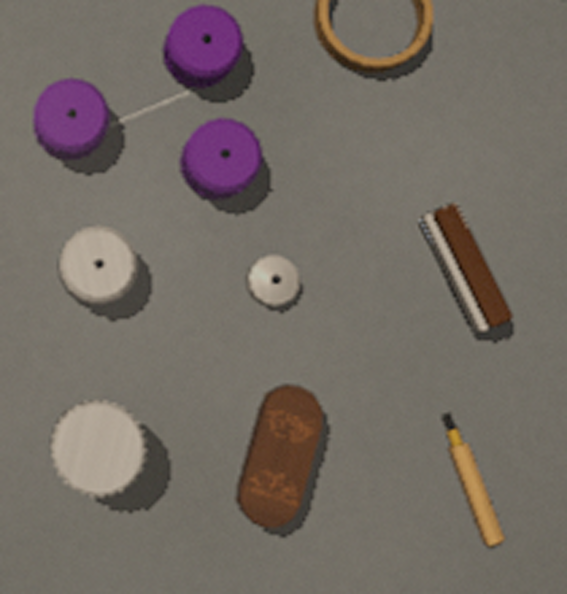

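The crop shows the bare puck with its hole at crop (98,264) and the holed adapter at (275,280). The canister at (98,450) has no hole. The choice holds.

Request:
step_arm(
  rows=[
    {"translation": [-555,-506,-10],"angular": [0,0,-13.3],"jaw": 0},
    {"translation": [-555,-506,-10],"angular": [0,0,-13.3],"jaw": 0},
    {"translation": [-555,-506,-10],"angular": [0,0,-13.3],"jaw": 0},
    {"translation": [-555,-506,-10],"angular": [0,0,-13.3],"jaw": 0},
    {"translation": [-555,-506,-10],"angular": [0,0,-13.3],"jaw": 0},
    {"translation": [-555,-506,-10],"angular": [0,0,-13.3],"jaw": 0},
    {"translation": [-555,-506,-10],"angular": [0,0,-13.3],"jaw": 0},
    {"translation": [-555,-506,-10],"angular": [0,0,-13.3],"jaw": 0},
    {"translation": [-555,-506,-10],"angular": [0,0,-13.3],"jaw": 0},
    {"translation": [-555,-506,-10],"angular": [0,0,-13.3],"jaw": 0},
    {"translation": [-555,-506,-10],"angular": [0,0,-13.3],"jaw": 0},
    {"translation": [-555,-506,-10],"angular": [0,0,-13.3],"jaw": 0},
  ],
)

```text
time: 2.55
eef_pos: [0.4641, 0.0401, 0.2475]
orientation: [0.002, 3.141, 0.0]
ft_force: [0.4, 1.4, 0.3]
opening: 0.0852
grip_force: 0.0
```

Run:
```python
from h import *
s=readout.read_state();print(s['eef_pos'])
d=snap('wrist');s=readout.read_state();d=snap('wrist');s2=readout.read_state();print(s['eef_pos'],s2['eef_pos'])
print(d['tool_from_camera'],d['fx'],d['cx'],d['cy'],d.keys())
go([.565,-.085,.25],np.pi/2)
```

```text
[0.46408368 0.04014195 0.24752064]
[0.46800021 0.03490675 0.2472173 ] [0.46596438 0.03783981 0.24692786]
[[-8.86191542e-05  9.58358631e-01  2.85567378e-01  7.36811740e-02]
 [ 9.99999996e-01  8.58734757e-05  2.21368679e-05 -8.16231151e-05]
 [-3.30760481e-06  2.85567378e-01 -9.58358635e-01 -1.34630244e-01]
 [ 0.00000000e+00  0.00000000e+00  0.00000000e+00  1.00000000e+00]] 344.0075924168607 276.57510538136927 210.6750898904078 dict_keys(['pixels', 'fx', 'fy', 'cx', 'cy', 'tool_from_camera'])
T [-99.8, -122.2, -2.9] A [-0.06, 0.05, -0.36] q6 -1.74
```

Request:
step_arm(
  rows=[
    {"translation": [-70,-170,0],"angular": [0,0,0],"jaw": 0},
    {"translation": [-70,-170,0],"angular": [0,0,0],"jaw": 0},
    {"translation": [-70,-170,0],"angular": [0,0,0],"jaw": 0},
    {"translation": [-70,-170,0],"angular": [0,0,0],"jaw": 0},
    {"translation": [-70,-170,0],"angular": [0,0,0],"jaw": 0},
    {"translation": [-70,-170,0],"angular": [0,0,0],"jaw": 0},
  ],
)

```text
time: 3.25
eef_pos: [0.533, -0.1278, 0.247]
orientation: [-0.002, -3.141, -0.001]
ft_force: [-0.3, 0.4, -0.9]
opening: 0.0857
grip_force: 0.0
```

```bash
cat >> h.py <<'E'
def wsnap(fn=None):
    s=readout.read_state(); return snap('wrist',fn),s
E
python3 - <<'E'
from h import *
d,s=wsnap('w1.png');print(s['eef_pos'],s['qd'].max())
for n,z in [('brush_mid',.034),('stylus_mid',.012),('weight_mid',.038),('adapter_mid',.015),('canister_mid',.058),('deskbrush_mid',.033)]:
    for x in viewer.regions_of('wrist',n)[:4]:
        print(n,rect(d,x['region'],z,s),x['p'])
    print([(np.round(x['position'],4),x['p']) for x in viewer.tip_of('wrist',n)[:4]])
E
```

```text
[ 0.53300087 -0.12778081  0.2469643 ] 0.02710140362031659
brush_mid (array([ 592.6, -351.8]), array([94.5, 42.3]), np.float64(0.43)) 0.69
brush_mid (array([473.4, 123.2]), array([120.3,  85.5]), np.float64(-0.042)) 0.17
[(array([ 0.6   , -0.3647,  0.0137]), 0.94)]
stylus_mid (array([ 440. , -363.2]), array([99.8, 19.6]), np.float64(0.359)) 0.55
[(array([ 0.4408, -0.3651,  0.0081]), 0.64)]
weight_mid (array([ 666.3, -176.3]), array([69.1, 56.9]), np.float64(-0.016)) 0.97
weight_mid (array([ 740.7, -160.1]), array([56.8, 56.6]), np.float64(-0.123)) 0.86
[(array([ 0.7722, -0.1604,  0.0168]), 0.98), (array([ 0.6804, -0.1784,  0.0168]), 0.88), (array([ 0.7053, -0.0645,  0.0162]), 0.72), (array([ 0.5918, -0.0892,  0.0168]), 0.7)]
adapter_mid (array([ 582.8, -217.7]), array([41. , 36.7]), np.float64(-0.495)) 0.74
[(array([ 0.5855, -0.2199,  0.0075]), 0.64)]
canister_mid (array([457.3, -84.1]), array([65.5, 64.9]), np.float64(0.668)) 0.59
[(array([ 0.4574, -0.0886,  0.0303]), 0.63)]
deskbrush_mid (array([ 454.7, -217.9]), array([104.8,  47.9]), np.float64(-0.257)) 0.71
[(array([ 0.4547, -0.2179,  0.0172]), 0.77)]
```

View pics/w1.png

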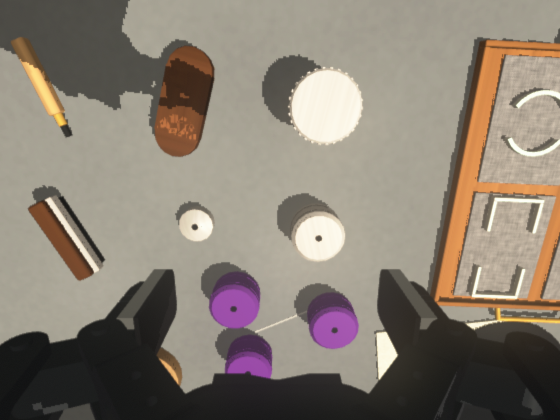

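The wrist view shows the weight's hole at (319,238), the adapter's hole at (195,227), the brush at (68,238) and the stylus at (42,85). The tray is on the right.

Run:
```python
from h import *
d,s=wsnap(); t=snap('top')
def dark(im,u,v,w=6):
    g=cv2.cvtColor(im,cv2.COLOR_RGB2GRAY)[v-w:v+w+1,u-w:u+w+1].astype(float)
    k=np.clip(np.percentile(g,50)*.7-g,0,None);Y,X=np.mgrid[-w:w+1,-w:w+1];return [u+(k*X).sum()/k.sum(),v+(k*Y).sum()/k.sum()]
for n,a,b in [('weight',(319,238),(317,218)),('adapter',(195,227),(381,224))]:
    w=dark(d['pixels'],*a,w=7);q=dark(t['pixels'],*b,w=4);print(n,w,q,tri(ray(d,w,s),ray(t,q)), onplane(d,w,{'weight':.038,'adapter':.02}[n],s))
P=[]
for n in ['well_large_floor','well_small_floor','trough_wide_floor','trough_narrow_floor']:
    print(n,[(c,np.round(x['position'],4),round(x['p'],2)) for c in('top','wrist') for x in viewer.tip_of(c,n)[:1]])
go([.593,-.085,.10],np.pi/2)
```

```text
weight [np.float64(318.4032091097308), np.float64(237.7184265010352)] [np.float64(316.32718651211803), np.float64(217.30347734457322)] [ 0.59150477 -0.08308958  0.03906177] [[ 0.59213606 -0.08322726]]
adapter [np.float64(194.4612520478578), np.float64(226.22087077396614)] [np.float64(nan), np.float64(nan)] [nan nan nan] [[ 0.58531421 -0.21928491]]
well_large_floor []
well_small_floor [('top', array([0.4813, 0.1454, 0.0056]), 0.81), ('wrist', array([0.4793, 0.1466, 0.0074]), 0.8)]
trough_wide_floor [('top', array([0.6156, 0.1371, 0.0062]), 0.78), ('wrist', array([0.6186, 0.1311, 0.0095]), 0.59)]
trough_narrow_floor [('top', array([0.6226, 0.2493, 0.0042]), 0.79)]
T [-59.8, 42.9, 147.3] A [0.0, -0.0, -0.04] q6 -2.02<stdin>:5: RuntimeWarning: invalid value encountered in scalar divide
```

Request:
step_arm(
  rows=[
    {"translation": [-59,44.5,147],"angular": [0,0,0],"jaw": 0},
    {"translation": [-59,44.5,147],"angular": [0,0,0],"jaw": 0},
    {"translation": [-59,44.5,147],"angular": [0,0,0],"jaw": 0},
    {"translation": [-59,44.5,147],"angular": [0,0,0],"jaw": 0},
    {"translation": [-59,44.5,160],"angular": [0,0,0],"jaw": 0},
    {"translation": [-59,44.5,180],"angular": [0,0,0],"jaw": 0},
    {"translation": [-59,44.5,200],"angular": [0,0,0],"jaw": 0},
    {"translation": [-59,44.5,215],"angular": [0,0,0],"jaw": 0},
    {"translation": [-59,44.5,227],"angular": [0,0,0],"jaw": 0},
    {"translation": [-59,44.5,227],"angular": [0,0,0],"jaw": 0},
    {"translation": [-59,44.5,227],"angular": [0,0,0],"jaw": 0},
  ],
)

```text
time: 5.5
eef_pos: [0.5926, -0.0839, 0.0214]
orientation: [0.002, 3.14, -0.001]
ft_force: [0.2, -1.1, 0.0]
opening: 0.0853
grip_force: 0.0
```

Request:
step_arm(
  rows=[
    {"translation": [0,0,0],"angular": [0,0,0],"jaw": 130},
    {"translation": [0,0,0],"angular": [0,0,0],"jaw": 130},
    {"translation": [0,0,0],"angular": [0,0,0],"jaw": 130},
    {"translation": [0,0,0],"angular": [0,0,0],"jaw": 130},
    {"translation": [0,0,0],"angular": [0,0,0],"jaw": 130},
    {"translation": [0,0,0],"angular": [0,0,0],"jaw": 130},
    {"translation": [0,0,0],"angular": [0,0,0],"jaw": 130},
  ],
)

```text
time: 6.2
eef_pos: [0.5926, -0.0835, 0.0216]
orientation: [0.001, 3.14, -0.001]
ft_force: [-0.6, 1.3, 6.2]
opening: 0.0563
grip_force: 64.2
```

Request:
step_arm(
  rows=[
    {"translation": [0,0,-40],"angular": [0,0,0],"jaw": 130},
    {"translation": [0,0,-90],"angular": [0,0,0],"jaw": 130},
    {"translation": [30,50,-140],"angular": [0,0,0],"jaw": 130},
    {"translation": [80,270,-240],"angular": [0,0,0],"jaw": 130},
    {"translation": [80,270,-240],"angular": [0,0,0],"jaw": 130},
    {"translation": [80,270,-240],"angular": [0,0,0],"jaw": 130},
    {"translation": [80,270,-240],"angular": [0,0,0],"jaw": 130},
    {"translation": [80,270,-240],"angular": [0,0,0],"jaw": 130},
    {"translation": [80,270,-240],"angular": [0,0,0],"jaw": 130},
    {"translation": [80,270,-240],"angular": [0,0,0],"jaw": 130},
    {"translation": [80,270,-240],"angular": [0,0,0],"jaw": 130},
  ],
)

```text
time: 7.3
eef_pos: [0.512, 0.1866, 0.2599]
orientation: [0.0, -3.141, 0.001]
ft_force: [1.2, -0.4, -3.1]
opening: 0.0559
grip_force: 66.5
```

Run:
```python
from h import *
d,s=wsnap('w2.png');print(s['eef_pos'],abs(s['qd']).max(),s['opening'])
for n in ['well_large_floor','well_small_floor','trough_wide_floor','trough_narrow_floor']:
    for x in viewer.tip_of('wrist',n)[:1]: print(n,np.round(x['position'],4),round(x['p'],2))
```

```text
[0.51201408 0.18659771 0.2599259 ] 0.027790145022779364 0.055861319490827156
well_large_floor [0.4825 0.2564 0.0082] 0.97
well_small_floor [0.4782 0.1426 0.0073] 0.64
trough_narrow_floor [0.6224 0.2456 0.0061] 0.75
```

View pics/w2.png

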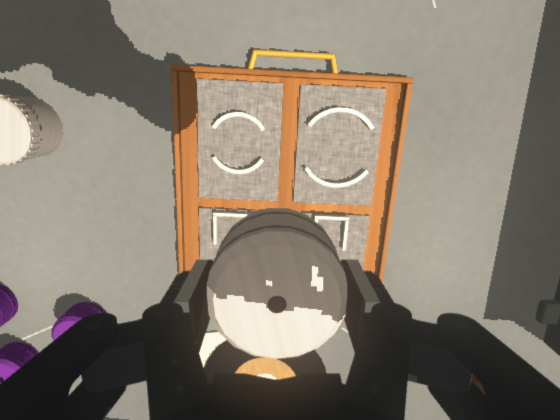

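The wrist view shows the large well's arcs at (338,147) and the small well's at (238,143), with finger gaps on the ±y sides. The weight is held upright. Next I'll fit the tray pose from white wall pixels in two views.

```bash
cat > tray.py <<'E'
from h import *
from scipy.optimize import least_squares
d,s=wsnap(); t=snap('top')
N={'well_large_floor':(-71,55),'well_small_floor':(-71,-55),'trough_wide_floor':(71,-55),'trough_narrow_floor':(71,55)}
pts=[];off=[];lab=[]
for c in('wrist','top','scene'):
    if c=='scene': snap(c)
    for n in N:
        for x in viewer.tip_of(c,n)[:1]:
            if x['p']>.4 and np.linalg.norm(x['position'][:2]-[.55,.195])<.14: pts.append(x['position'][:2]*1000);off.append(N[n]);lab.append((c,n,x['position'][2]))
pts=np.array(pts);off=np.array(off)
tf=lambda p,o:p[:2]+o@np.array([[np.cos(p[2]),np.sin(p[2])],[-np.sin(p[2]),np.cos(p[2])]])
f=least_squares(lambda p:(tf(p,off)-pts).ravel(),[550,195,0],loss='soft_l1',f_scale=2)
print('net fit',f.x,np.abs(f.fun).reshape(-1,2).max(1).round(1))
p0=f.x
# white wall pixels, all wells, model distance in tray frame
def walls(q,D=(78,58)):  # q in insert frame, distance to wall centre line
    pass
for nm,dd,ss in(('wrist',d,s),('top',t,None)):
    im=dd['pixels'].astype(int);w=(im.min(2)>(165 if nm=='wrist' else 150))&(im.max(2)-im.min(2)<45)
    v,u=np.nonzero(w);P=onplane(dd,np.c_[u,v],.014,ss)*1000
    for n,r in(('well_large_floor',41),('well_small_floor',31)):
        c0=tf(p0,np.array([N[n]]))[0]
        Q=P[np.abs(np.linalg.norm(P-c0,axis=1)-r)<8]
        g=least_squares(lambda c:np.linalg.norm(Q-c,axis=1)-r,c0,loss='soft_l1',f_scale=1.5)
        print(nm,n,len(Q),c0.round(1),g.x.round(1),np.abs(g.fun).mean().round(2))
for n in N: print(n,tf(p0,np.array([N[n]]))[0].round(1))
E
python3 tray.py
```

```text
Traceback (most recent call last):
  File "tray.py", line 10, in <module>
    if x['p']>.4 and np.linalg.norm(x['position'][:2]-[.55,.195])<.14: pts.append(x['position'][:2]*1000);off.append(N[n]);lab.append((c,n,x['position'][2]))
                                    ~~~~~~~~~~~~~~~~~^~~~~~~~~~~
TypeError: unsupported operand type(s) for -: 'list' and 'list'
```

```bash
sed -i "s/^        for x in viewer.tip_of(c,n)\[:1\]:/&\n            x['position']=np.array(x['position'])/; /^def walls/,/^    pass/d" tray.py; python3 tray.py
```

```text
net fit [ 5.49237663e+02  1.95239954e+02 -4.74318500e-02] [3.3 1.  1.4 2.4 4.2 2.9 2.  1.8 2.  4.3]
wrist well_large_floor 960 [480.9 253.5] [480.6 254.8] 2.09
wrist well_small_floor 773 [475.7 143.7] [475.2 144.5] 2.1
top well_large_floor 77 [480.9 253.5] [479.6 255.7] 0.98
top well_small_floor 127 [475.7 143.7] [474.4 145.7] 1.05
well_large_floor [480.9 253.5]
well_small_floor [475.7 143.7]
trough_wide_floor [617.6 136.9]
trough_narrow_floor [622.8 246.8]
```

Run:
```python
from h import *
go([.481,.2545,.029],np.pi/2-.047); s=readout.read_state(); print(s['eef_pos'],s['q'].round(2))
```

```text
T [31.4, 67.8, 231.3] A [-0.0, 0.0, 2.66] q6 -1.44
[0.51235846 0.1866812  0.26028512] [ 0.13  0.36  1.27 -0.    1.51 -1.44]
```

Request:
step_arm(
  rows=[
    {"translation": [31.4,67.8,150],"angular": [0,0,2.7],"jaw": 130},
    {"translation": [31.4,67.8,150],"angular": [0,0,2.7],"jaw": 130},
    {"translation": [31.4,67.8,150],"angular": [0,0,2.7],"jaw": 130},
    {"translation": [31.4,67.8,150],"angular": [0,0,2.7],"jaw": 130},
    {"translation": [31.4,67.8,180],"angular": [0,0,2.7],"jaw": 130},
    {"translation": [31.4,67.8,200],"angular": [0,0,2.7],"jaw": 130},
    {"translation": [31.4,67.8,215],"angular": [0,0,2.7],"jaw": 130},
    {"translation": [31.4,67.8,223],"angular": [0,0,2.7],"jaw": 130},
    {"translation": [31.4,67.8,229],"angular": [0,0,2.7],"jaw": 130},
    {"translation": [31.4,67.8,229],"angular": [0,0,2.7],"jaw": 130},
    {"translation": [31.4,67.8,229],"angular": [0,0,2.7],"jaw": 130},
  ],
)

```text
time: 9.55
eef_pos: [0.4814, 0.2546, 0.0319]
orientation: [0.075, 3.14, 0.001]
ft_force: [0.6, 0.4, -3.1]
opening: 0.0557
grip_force: 66.4
```

Request:
step_arm(
  rows=[
    {"translation": [0,0,1.5],"angular": [0,0,0],"jaw": 130},
    {"translation": [0,0,3],"angular": [0,0,0],"jaw": 130},
    {"translation": [0,0,3],"angular": [0,0,0],"jaw": 130},
    {"translation": [0,0,3],"angular": [0,0,0],"jaw": 130},
  ],
)

```text
time: 9.95
eef_pos: [0.4812, 0.2546, 0.0286]
orientation: [0.075, 3.14, 0.0]
ft_force: [-0.2, -0.6, 0.4]
opening: 0.0555
grip_force: 66.7
```

Contact (force ≈ 0). Release gently and rise.

Request:
step_arm(
  rows=[
    {"translation": [0,0,0],"angular": [0,0,0],"jaw": 60},
    {"translation": [0,0,0],"angular": [0,0,0],"jaw": 60},
    {"translation": [0,0,0],"angular": [0,0,0],"jaw": 60},
    {"translation": [0,0,0],"angular": [0,0,0],"jaw": 60},
    {"translation": [0,0,-20],"angular": [0,0,0],"jaw": 60},
    {"translation": [0,0,-60],"angular": [0,0,0],"jaw": 60},
    {"translation": [0,0,-110],"angular": [0,0,0],"jaw": 60},
    {"translation": [0,0,-160],"angular": [0,0,0],"jaw": 60},
    {"translation": [0,0,-160],"angular": [0,0,0],"jaw": 60},
  ],
)

```text
time: 10.85
eef_pos: [0.4833, 0.2552, 0.1948]
orientation: [0.074, 3.129, 0.006]
ft_force: [-0.0, 0.1, 0.1]
opening: 0.0651
grip_force: 0.0
```

Run:
```python
from h import *
s=readout.read_state();print(s['eef_pos'],s['opening'])
d,s=wsnap()
print([(np.round(x['position'],4),x['p']) for x in viewer.tip_of('wrist','weight_mid')[:2]])
go([.585,-.2195,.15],-np.pi/2)
```

```text
[0.4833222  0.25524559 0.19484833] 0.06513333286978155
[(array([0.4809, 0.2492, 0.0222]), 0.75)]
T [-126.3, -468.6, 39.0] A [0.04, 0.12, -2.74] q6 -1.25
```

Request:
step_arm(
  rows=[
    {"translation": [-126.3,-468.6,60],"angular": [0,0,-2.7],"jaw": 40},
    {"translation": [-126.3,-468.6,60],"angular": [0,0,-2.7],"jaw": 40},
    {"translation": [-126.3,-468.6,60],"angular": [0,0,-2.7],"jaw": 40},
    {"translation": [-126.3,-468.6,60],"angular": [0,0,-2.7],"jaw": 40},
    {"translation": [-126.3,-468.6,60],"angular": [0,0,-2.7],"jaw": 40},
    {"translation": [-126.3,-468.6,60],"angular": [0,0,-2.7],"jaw": 40},
    {"translation": [-126.3,-468.6,60],"angular": [0,0,-2.7],"jaw": 40},
    {"translation": [-126.3,-468.6,60],"angular": [0,0,-2.7],"jaw": 40},
    {"translation": [-126.3,-468.6,60],"angular": [0,0,-2.7],"jaw": 40},
    {"translation": [-126.3,-468.6,60],"angular": [0,0,-2.7],"jaw": 40},
    {"translation": [-126.3,-468.6,60],"angular": [0,0,-2.7],"jaw": 40},
    {"translation": [-126.3,-468.6,60],"angular": [0,0,-2.7],"jaw": 40},
  ],
)

```text
time: 12.15
eef_pos: [0.5839, -0.2198, 0.1261]
orientation: [-0.003, -3.138, -0.003]
ft_force: [-0.3, 0.0, 0.2]
opening: 0.072
grip_force: 0.0
```

Run:
```python
from h import *
d,s=wsnap();print(s['eef_pos'],abs(s['qd']).max())
print([(np.round(x['position'],4),x['p']) for x in viewer.tip_of('wrist','adapter_mid')[:2]])
m=reg('wrist','adapter_mid')
if m is not None: print(rect(d,m,.013,s))
s=readout.read_state();print(s['eef_pos']);go([.5853,-.2193,.0115],np.pi/2,s)
```

```text
[ 0.58394541 -0.21981932  0.12609821] 0.034449390344891126
[(array([ 0.5841, -0.2201,  0.008 ]), 0.65)]
(array([ 584. , -219.3]), array([40. , 37.7]), np.float64(-0.003))
[ 0.58452089 -0.21828542  0.12781972]
T [-0.9, -1.1, 116.3] A [0.05, -0.06, 0.03] q6 -2.12
```

Request:
step_arm(
  rows=[
    {"translation": [0,-1,40],"angular": [0,0,0],"jaw": 40},
    {"translation": [0,-1,75],"angular": [0,0,0],"jaw": 40},
    {"translation": [0,-1,95],"angular": [0,0,0],"jaw": 40},
    {"translation": [0,-1,108],"angular": [0,0,0],"jaw": 40},
    {"translation": [0,-1,115],"angular": [0,0,0],"jaw": 40},
    {"translation": [0,-1,115],"angular": [0,0,0],"jaw": 40},
    {"translation": [0,-1,115],"angular": [0,0,0],"jaw": 40},
  ],
)

```text
time: 13.0
eef_pos: [0.5853, -0.2207, 0.0143]
orientation: [0.001, 3.14, -0.001]
ft_force: [0.6, -0.8, -0.2]
opening: 0.0719
grip_force: 0.0
```

Request:
step_arm(
  rows=[
    {"translation": [0,1,3],"angular": [0,0,0],"jaw": 40},
    {"translation": [0,1,3],"angular": [0,0,0],"jaw": 190},
    {"translation": [0,1,3],"angular": [0,0,0],"jaw": 190},
    {"translation": [0,1,3],"angular": [0,0,0],"jaw": 190},
    {"translation": [0,1,3],"angular": [0,0,0],"jaw": 190},
    {"translation": [0,1,3],"angular": [0,0,0],"jaw": 190},
    {"translation": [0,1,3],"angular": [0,0,0],"jaw": 190},
    {"translation": [0,1,3],"angular": [0,0,0],"jaw": 190},
  ],
)

```text
time: 13.8
eef_pos: [0.585, -0.2198, 0.0111]
orientation: [0.001, 3.141, -0.001]
ft_force: [-0.4, 0.6, 5.0]
opening: 0.0353
grip_force: 60.0
```

Request:
step_arm(
  rows=[
    {"translation": [0,0,-30],"angular": [0,0,0],"jaw": 190},
    {"translation": [0,0,-80],"angular": [0,0,0],"jaw": 190},
    {"translation": [0,20,-120],"angular": [0,0,0],"jaw": 190},
    {"translation": [109,364,-120],"angular": [0,0,2.7],"jaw": 190},
    {"translation": [109,364,-120],"angular": [0,0,2.7],"jaw": 190},
    {"translation": [109,364,-120],"angular": [0,0,2.7],"jaw": 190},
    {"translation": [109,364,-120],"angular": [0,0,2.7],"jaw": 190},
    {"translation": [109,364,-120],"angular": [0,0,2.7],"jaw": 190},
    {"translation": [109,364,-120],"angular": [0,0,2.7],"jaw": 190},
    {"translation": [109,364,-120],"angular": [0,0,2.7],"jaw": 190},
    {"translation": [109,364,-120],"angular": [0,0,2.7],"jaw": 190},
    {"translation": [109,364,-120],"angular": [0,0,2.7],"jaw": 190},
  ],
)

```text
time: 15.0
eef_pos: [0.4755, 0.1457, 0.1304]
orientation: [0.07, 3.141, -0.0]
ft_force: [0.5, -0.5, 0.1]
opening: 0.0353
grip_force: 60.2
```

Run:
```python
from h import *
d,s=wsnap('w3.png');s=readout.read_state();print(s['eef_pos'],s['opening'],abs(s['qd']).max());go([.475,.1445,.0185],np.pi/2-.047,s)
print([(np.round(x['position'],4),x['p']) for x in viewer.tip_of('wrist','weight_mid')[:2]],[(np.round(x['position'],4),x['p']) for x in viewer.tip_of('wrist','well_small_floor')[:2]])
```

```text
[0.47617671 0.14444118 0.13034659] 0.03495105730974689 0.040156438573132426
T [1.2, 0.0, 111.8] A [-0.02, 0.02, 0.03] q6 -1.47
[(array([0.482 , 0.2508, 0.0221]), 0.69)] []
```

View pics/w3.png

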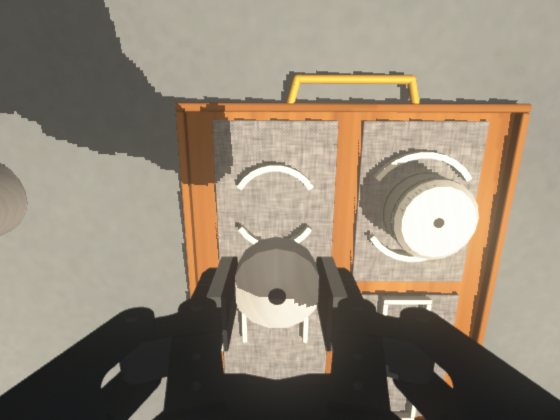

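The weight stands in the large well with its hole at (438,223), and the adapter is held upright above the small well (arcs centred near (275,205)). Lowering now.

Request:
step_arm(
  rows=[
    {"translation": [1,0,40],"angular": [0,0,0],"jaw": 190},
    {"translation": [1,0,75],"angular": [0,0,0],"jaw": 190},
    {"translation": [1,0,95],"angular": [0,0,0],"jaw": 190},
    {"translation": [1,0,105],"angular": [0,0,0],"jaw": 190},
    {"translation": [1,0,109],"angular": [0,0,0],"jaw": 190},
    {"translation": [1,0,112],"angular": [0,0,0],"jaw": 190},
    {"translation": [1,0,112],"angular": [0,0,0],"jaw": 190},
    {"translation": [1,0,112],"angular": [0,0,0],"jaw": 190},
  ],
)

```text
time: 15.95
eef_pos: [0.4755, 0.1445, 0.019]
orientation: [0.075, 3.139, 0.0]
ft_force: [0.3, 0.5, -0.3]
opening: 0.0355
grip_force: 60.2
```

Request:
step_arm(
  rows=[
    {"translation": [0,0,1],"angular": [0,0,0],"jaw": 190},
    {"translation": [0,0,1],"angular": [0,0,0],"jaw": 115},
    {"translation": [0,0,1],"angular": [0,0,0],"jaw": 115},
    {"translation": [0,0,1],"angular": [0,0,0],"jaw": 115},
    {"translation": [0,0,1],"angular": [0,0,0],"jaw": 115},
    {"translation": [0,0,-20],"angular": [0,0,0],"jaw": 115},
    {"translation": [0,0,-60],"angular": [0,0,0],"jaw": 115},
    {"translation": [0,0,-110],"angular": [0,0,0],"jaw": 115},
    {"translation": [0,0,-180],"angular": [0,0,0],"jaw": 80},
    {"translation": [0,0,-180],"angular": [0,0,0],"jaw": 80},
    {"translation": [0,0,-180],"angular": [0,0,0],"jaw": 80},
  ],
)

```text
time: 17.05
eef_pos: [0.4761, 0.1447, 0.2013]
orientation: [0.075, 3.134, 0.001]
ft_force: [0.3, 0.3, -0.5]
opening: 0.0589
grip_force: 0.0
```

Run:
```python
from h import *
d,s=wsnap('w4.png');s=readout.read_state();print(s['eef_pos'],s['opening'])
for n in ['weight_mid','adapter_mid','well_small_floor']:print(n,[(np.round(x['position'],4),x['p']) for x in viewer.tip_of('wrist',n)[:2]])
go([.52,-.30,.22],-np.pi/2+.40,s)
```

```text
[0.47518186 0.14456723 0.19904425] 0.05830748754194451
weight_mid [(array([ 0.7059, -0.0635,  0.0133]), 0.85), (array([0.4786, 0.2499, 0.0224]), 0.69)]
adapter_mid [(array([0.4772, 0.1423, 0.0137]), 0.87)]
well_small_floor []
T [-66.0, -441.9, -20.9] A [-0.01, 0.13, -25.65] q6 -1.47
```

View pics/w4.png

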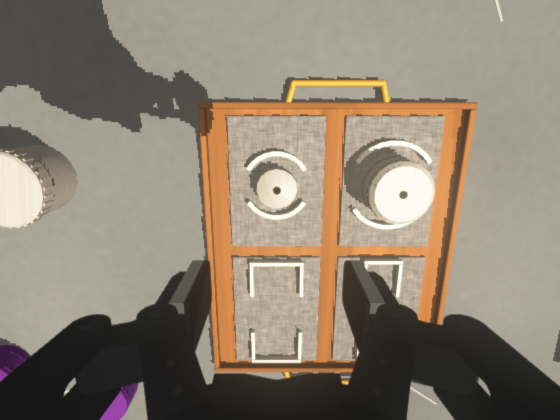

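The adapter sits in the small well at (277,189) and the weight in the large well at (403,195), both upright. Next is the record brush. I'll turn the long way round so joint 6 stays well inside its range.

Run:
```python
from h import *
go([.615,-.353,.20],np.pi/2)
```

```text
T [-164.3, -490.2, -3.5] A [-0.01, -0.17, -2.74] q6 -1.47
```

Request:
step_arm(
  rows=[
    {"translation": [-164,-490,0],"angular": [0,0,154],"jaw": 80},
    {"translation": [-164,-490,0],"angular": [0,0,154],"jaw": 80},
    {"translation": [-164,-490,0],"angular": [0,0,154],"jaw": 80},
    {"translation": [-164,-490,0],"angular": [0,0,154],"jaw": 80},
    {"translation": [-164,-490,0],"angular": [0,0,154],"jaw": 80},
    {"translation": [-164,-490,0],"angular": [0,0,154],"jaw": 80},
    {"translation": [-164,-490,0],"angular": [0,0,154],"jaw": 80},
    {"translation": [-164,-490,0],"angular": [0,0,154],"jaw": 80},
    {"translation": [-164,-490,0],"angular": [0,0,154],"jaw": 80},
    {"translation": [-164,-490,0],"angular": [0,0,154],"jaw": 80},
    {"translation": [-164,-490,0],"angular": [0,0,154],"jaw": 80},
    {"translation": [-164,-490,0],"angular": [0,0,154],"jaw": 80},
  ],
)

```text
time: 18.45
eef_pos: [0.6149, -0.3557, 0.1947]
orientation: [-2.513, -1.879, 0.002]
ft_force: [-0.5, 0.5, 1.3]
opening: 0.0587
grip_force: 0.0
```

Run:
```python
from h import *
s=readout.read_state();print(s['eef_pos'],s['q'].round(2));go([.615,-.353,.20],-np.pi/2+.42)
```

```text
[ 0.61491744 -0.35567699  0.19470155] [-0.69  0.71  0.84 -0.    1.6  -0.4 ]
T [2.6, -0.7, -5.3] A [-0.24, 0.03, 49.53] q6 -0.4
```

Request:
step_arm(
  rows=[
    {"translation": [3,0,-5],"angular": [0,0,49.5],"jaw": 80},
    {"translation": [3,0,-5],"angular": [0,0,49.5],"jaw": 80},
    {"translation": [3,0,-5],"angular": [0,0,49.5],"jaw": 80},
    {"translation": [3,0,-5],"angular": [0,0,49.5],"jaw": 80},
    {"translation": [3,0,-5],"angular": [0,0,49.5],"jaw": 80},
    {"translation": [3,0,-5],"angular": [0,0,49.5],"jaw": 80},
    {"translation": [3,0,-5],"angular": [0,0,49.5],"jaw": 80},
  ],
)

```text
time: 19.15
eef_pos: [0.616, -0.3498, 0.2012]
orientation: [-3.067, -0.668, 0.003]
ft_force: [0.2, -0.3, -0.5]
opening: 0.0585
grip_force: 0.0
```

Run:
```python
from h import *
d,s=wsnap('w5.png');print(s['eef_pos'])
for n,z in [('brush_mid',.034),('stylus_mid',.012)]:
    for x in viewer.regions_of('wrist',n)[:2]: print(n,rect(d,x['region'],z,s),x['p'])
    print(n,[(np.round(x['position'],4),x['p']) for x in viewer.tip_of('wrist',n)[:2]])
# dark-brown wooden grip top
```

```text
[ 0.61600746 -0.34975155  0.20120999]
brush_mid [(array([ 0.603 , -0.3619,  0.0131]), 0.65)]
stylus_mid (array([ 443. , -366.8]), array([104.3,  17.6]), np.float64(0.336)) 0.87
stylus_mid [(array([ 0.4407, -0.3632,  0.0038]), 0.98)]
```

View pics/w5.png

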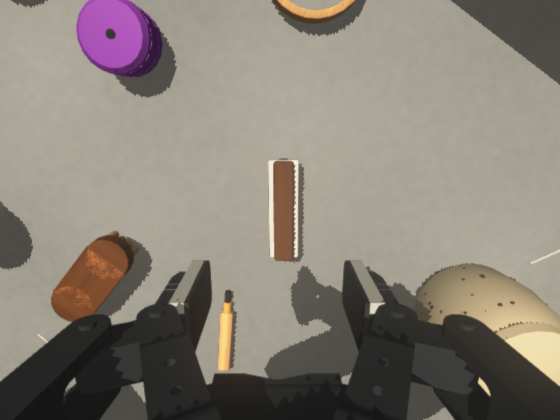

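The record brush is at (284,210), nearly aligned with the tool. The stylus is at (225,330), and the jar at (490,310) is clear of it.

Run:
```python
from h import *
d,s=wsnap()
im=d['pixels'].astype(int);m=np.zeros(im.shape[:2],bool);b=im[150:270,255:315]
m[150:270,255:315]=(b[...,0]-b[...,2]>25)
print('wood',m.sum(),rect(d,m,.034,s))
m[:]=0;m[150:270,255:315]=(b.min(2)>150);print('alu',m.sum(),rect(d,m,.024,s))
# orange stylus handle
# height check: wood centroid in wrist vs top
t=snap('top');r=reg('top','brush_mid')
s=readout.read_state();print(s['eef_pos']);go([.600,-.362,.021],-np.pi/2+.43,s)
```

```text
wood 2907 (array([ 600.3, -362.6]), array([97.1, 26.7]), np.float64(0.428))
alu 2544 (array([ 600.9, -364.7]), array([112.8,  55.9]), np.float64(0.463))
[ 0.61621116 -0.34988898  0.20320112]
T [-19.8, 4.3, 182.2] A [-0.01, 0.0, 0.04] q6 0.46
```

Request:
step_arm(
  rows=[
    {"translation": [-20,6.5,50],"angular": [0,0,0],"jaw": 60},
    {"translation": [-20,6.5,100],"angular": [0,0,0],"jaw": 60},
    {"translation": [-20,6.5,130],"angular": [0,0,0],"jaw": 60},
    {"translation": [-20,6.5,150],"angular": [0,0,0],"jaw": 60},
    {"translation": [-20,6.5,165],"angular": [0,0,0],"jaw": 60},
    {"translation": [-20,6.5,175],"angular": [0,0,0],"jaw": 60},
    {"translation": [-20,6.5,179],"angular": [0,0,0],"jaw": 60},
    {"translation": [-20,6.5,179],"angular": [0,0,0],"jaw": 60},
    {"translation": [-20,6.5,179],"angular": [0,0,0],"jaw": 60},
  ],
)

```text
time: 20.45
eef_pos: [0.6012, -0.3645, 0.0254]
orientation: [3.068, 0.67, 0.002]
ft_force: [-0.1, -0.2, 0.3]
opening: 0.0653
grip_force: 0.0
```

Request:
step_arm(
  rows=[
    {"translation": [0,0,5],"angular": [0,0,0],"jaw": 60},
    {"translation": [0,0,5],"angular": [0,0,0],"jaw": 60},
    {"translation": [0,0,5],"angular": [0,0,0],"jaw": 200},
    {"translation": [0,0,5],"angular": [0,0,0],"jaw": 200},
    {"translation": [0,0,5],"angular": [0,0,0],"jaw": 200},
    {"translation": [0,0,5],"angular": [0,0,0],"jaw": 200},
    {"translation": [0,0,5],"angular": [0,0,0],"jaw": 200},
    {"translation": [0,0,5],"angular": [0,0,0],"jaw": 200},
  ],
)

```text
time: 21.25
eef_pos: [0.601, -0.3643, 0.0197]
orientation: [3.069, 0.67, 0.001]
ft_force: [0.6, 0.3, 4.6]
opening: 0.0263
grip_force: 60.5
```

Run:
```python
from h import *
s=readout.read_state();print(s['eef_pos'],s['opening']);go([.618,.1375,.15],-np.pi/2-.047,s)
```

```text
[ 0.60095527 -0.36425991  0.0197382 ] 0.02632647632112352
T [224.7, -448.9, -130.5] A [0.04, -0.03, 27.32] q6 0.43
```

Request:
step_arm(
  rows=[
    {"translation": [0,0,-30],"angular": [0,0,0],"jaw": 200},
    {"translation": [0,0,-80],"angular": [0,0,0],"jaw": 200},
    {"translation": [0,0,-130],"angular": [0,0,0],"jaw": 200},
    {"translation": [224.7,-449,-130],"angular": [0,0,27.3],"jaw": 200},
    {"translation": [224.7,-449,-130],"angular": [0,0,27.3],"jaw": 200},
    {"translation": [224.7,-449,-130],"angular": [0,0,27.3],"jaw": 200},
    {"translation": [224.7,-449,-130],"angular": [0,0,27.3],"jaw": 200},
    {"translation": [224.7,-449,-130],"angular": [0,0,27.3],"jaw": 200},
    {"translation": [224.7,-449,-130],"angular": [0,0,27.3],"jaw": 200},
    {"translation": [224.7,-449,-130],"angular": [0,0,27.3],"jaw": 200},
    {"translation": [224.7,-449,-130],"angular": [0,0,27.3],"jaw": 200},
    {"translation": [224.7,-449,-130],"angular": [0,0,27.3],"jaw": 200},
  ],
)

```text
time: 22.45
eef_pos: [0.6157, 0.0876, 0.1489]
orientation: [3.141, -0.073, -0.001]
ft_force: [1.1, 0.2, -1.1]
opening: 0.026
grip_force: 60.0
```

Request:
step_arm(
  rows=[
    {"translation": [0,0,0],"angular": [0,0,0],"jaw": 200},
    {"translation": [0,0,0],"angular": [0,0,0],"jaw": 200},
    {"translation": [0,0,0],"angular": [0,0,0],"jaw": 200},
  ],
)

```text
time: 22.75
eef_pos: [0.6161, 0.0847, 0.149]
orientation: [3.14, -0.075, -0.001]
ft_force: [0.4, -0.2, -0.9]
opening: 0.0267
grip_force: 60.0
```

Run:
```python
from h import *
d,s=wsnap('w6.png');s=readout.read_state();print(s['eef_pos'],s['opening'])
for n in ['trough_wide_floor','trough_narrow_floor','brush_mid']:print(n,[(np.round(x['position'],4),x['p']) for x in viewer.tip_of('wrist',n)[:2]])
go([.618,.1375,.027],-np.pi/2-.047,s)
```

```text
[0.61616697 0.08434373 0.149031  ] 0.026194203565571648
trough_wide_floor [(array([0.6214, 0.1335, 0.0093]), 0.69)]
trough_narrow_floor [(array([0.6226, 0.2454, 0.0056]), 0.78), (array([0.6192, 0.1336, 0.0073]), 0.24)]
brush_mid [(array([0.6156, 0.0879, 0.1423]), 0.64)]
T [-0.7, -53.2, 122.0] A [0.01, 0.03, -0.07] q6 1.57
```

View pics/w6.png

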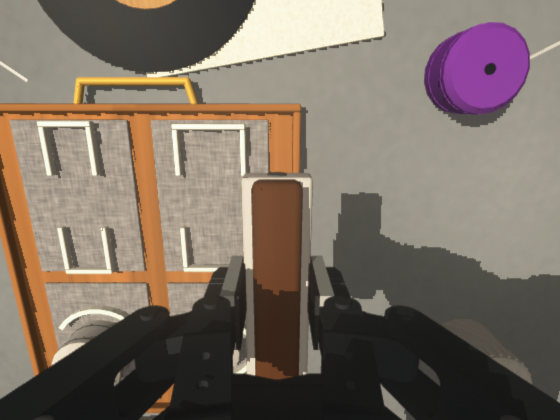

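The picture shows the brush held upright and aligned at (277,280). The wide trough's end walls are at (208,127) and (~213,268), and the narrow trough's at (64,124) and (88,271). I'll check the centres on the wall-top plane.

Run:
```python
from h import *
d,s=wsnap()
im=d['pixels'].astype(int);w=((im.min(2)>165)&(im.max(2)-im.min(2)<45)).astype(np.uint8)
P=lambda n,a:print(n,a.round(1))
c,sn=np.cos(-.047),np.sin(-.047)
v,u=np.nonzero(w);p=onplane(d,np.c_[u,v],.014,s)*1000
for n,ctr,hl,hw in(('wide',(618,137.5),60,26),('narrow',(622.5,247.5),62,18)):
    q=(p-ctr)@np.array([[c,-sn],[sn,c]])   # tray frame
    k=(abs(q[:,0])<hl+12)&(abs(q[:,1])<hw+12); q=q[k]
    for lab,a,b in(('+x',q[:,0]>hl-8,0),('-x',q[:,0]<-hl+8,0),('+y',(q[:,1]>hw-8)&(abs(q[:,0])<hl-8),1),('-y',(q[:,1]<-hw+8)&(abs(q[:,0])<hl-8),1)):
        if a.any(): print(n,lab,a.sum(),np.median(q[a,b]).round(1),'nominal',(hl,hw)[b])
```

```text
wide +x 398 58.7 nominal 60
wide -x 188 -59.4 nominal 60
wide +y 318 25.8 nominal 26
wide -y 943 -27.8 nominal 26
narrow +x 332 61.0 nominal 62
narrow -x 228 -61.5 nominal 62
narrow +y 346 17.7 nominal 18
narrow -y 349 -18.2 nominal 18
```

Request:
step_arm(
  rows=[
    {"translation": [-1,-53,0],"angular": [0,0,0],"jaw": 200},
    {"translation": [-1,-53,0],"angular": [0,0,0],"jaw": 200},
    {"translation": [-1,-53,20],"angular": [0,0,0],"jaw": 200},
    {"translation": [-1,-53,50],"angular": [0,0,0],"jaw": 200},
    {"translation": [-1,-53,80],"angular": [0,0,0],"jaw": 200},
    {"translation": [-1,-53,100],"angular": [0,0,0],"jaw": 200},
    {"translation": [-1,-53,110],"angular": [0,0,0],"jaw": 200},
    {"translation": [-1,-53,116],"angular": [0,0,0],"jaw": 200},
    {"translation": [-1,-53,119],"angular": [0,0,0],"jaw": 200},
    {"translation": [-1,-53,119],"angular": [0,0,0],"jaw": 200},
    {"translation": [-1,-53,119],"angular": [0,0,0],"jaw": 200},
  ],
)

```text
time: 24.1
eef_pos: [0.6181, 0.1386, 0.0312]
orientation: [-3.141, 0.073, -0.003]
ft_force: [-0.2, 0.4, -1.2]
opening: 0.0264
grip_force: 60.0
```

Request:
step_arm(
  rows=[
    {"translation": [0,0.5,2],"angular": [0,0,0],"jaw": 200},
    {"translation": [0,0.5,4],"angular": [0,0,0],"jaw": 200},
    {"translation": [0,0.5,4.5],"angular": [0,0,0],"jaw": 200},
    {"translation": [0,0.5,4.5],"angular": [0,0,0],"jaw": 200},
  ],
)

```text
time: 24.5
eef_pos: [0.6178, 0.1381, 0.0267]
orientation: [3.141, -0.073, 0.002]
ft_force: [-1.9, -0.8, 6.1]
opening: 0.0265
grip_force: 60.9
```

Request:
step_arm(
  rows=[
    {"translation": [0,0,0],"angular": [0,0,0],"jaw": 140},
    {"translation": [0,0,0],"angular": [0,0,0],"jaw": 140},
    {"translation": [0,0,0],"angular": [0,0,0],"jaw": 140},
    {"translation": [0,0,-20],"angular": [0,0,0],"jaw": 140},
    {"translation": [0,0,-60],"angular": [0,0,0],"jaw": 140},
    {"translation": [0,0,-110],"angular": [0,0,0],"jaw": 140},
    {"translation": [0,0,-160],"angular": [0,0,0],"jaw": 140},
    {"translation": [0,0,-160],"angular": [0,0,0],"jaw": 140},
    {"translation": [0,0,-160],"angular": [0,0,0],"jaw": 140},
  ],
)

```text
time: 25.4
eef_pos: [0.6177, 0.1381, 0.1865]
orientation: [-3.141, 0.073, -0.003]
ft_force: [-0.5, -0.5, -0.8]
opening: 0.0384
grip_force: 0.0
```

Run:
```python
from h import *
d,s=wsnap('w7.png');s=readout.read_state();print(s['eef_pos'],s['opening'])
for n in ['trough_wide_floor','brush_mid']:print(n,[(np.round(x['position'],4),x['p']) for x in viewer.tip_of('wrist',n)[:2]])
go([.475,-.352,.20],-np.pi/2+.34,s)
```

```text
[0.61715471 0.13808192 0.1849533 ] 0.03845979300785413
trough_wide_floor [(array([ 0.4571, -0.0861,  0.0286]), 0.18)]
brush_mid [(array([0.6187, 0.1373, 0.0199]), 0.98)]
T [-119.2, 496.2, -14.8] A [-0.01, 0.07, -22.15] q6 1.65
```

View pics/w7.png

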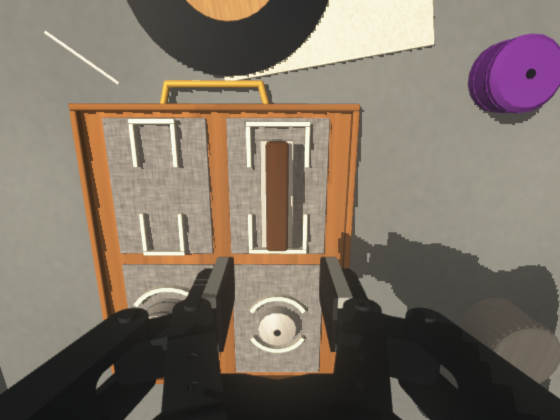

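The record brush sits flat inside the wide trough at (278,195), and the adapter is still in its well at (277,328). The stylus brush is next.

Request:
step_arm(
  rows=[
    {"translation": [-119,496,-15],"angular": [0,0,-22.1],"jaw": 130},
    {"translation": [-119,496,-15],"angular": [0,0,-22.1],"jaw": 130},
    {"translation": [-119,496,-15],"angular": [0,0,-22.1],"jaw": 130},
    {"translation": [-119,496,-15],"angular": [0,0,-22.1],"jaw": 130},
    {"translation": [-119,496,-15],"angular": [0,0,-22.1],"jaw": 130},
    {"translation": [-119,496,-15],"angular": [0,0,-22.1],"jaw": 130},
    {"translation": [-119,496,-15],"angular": [0,0,-22.1],"jaw": 130},
    {"translation": [-119,496,-15],"angular": [0,0,-22.1],"jaw": 130},
    {"translation": [-119,496,-15],"angular": [0,0,-22.1],"jaw": 130},
    {"translation": [-119,496,-15],"angular": [0,0,-22.1],"jaw": 130},
    {"translation": [-119,496,-15],"angular": [0,0,-22.1],"jaw": 130},
    {"translation": [-119,496,-15],"angular": [0,0,-22.1],"jaw": 130},
  ],
)

```text
time: 26.75
eef_pos: [0.4746, -0.3534, 0.1992]
orientation: [-3.095, -0.525, 0.002]
ft_force: [0.8, 0.8, -0.2]
opening: 0.0419
grip_force: 0.0
```

Run:
```python
from h import *
d,s=wsnap('w8.png');s=readout.read_state();d=snap('wrist','w8.png');print(s['eef_pos'],s['q'].round(2))
m=reg('wrist','stylus_mid');print(rect(d,m,.010,s))
print([(np.round(x['position'],4),x['p']) for x in viewer.tip_of('wrist','stylus_mid')[:2]])
im=d['pixels'].astype(int);k=(im[...,0]-im[...,2]>50)&cv2.dilate(m.astype(np.uint8),np.ones((5,5))).astype(bool);print('handle',rect(d,k,.012,s))
t=snap('top');T=t['pixels'].astype(int);r=reg('top','stylus_mid');k2=(T[...,0]-T[...,2]>50)&r
a=np.argwhere(k).mean(0)[::-1];b=np.argwhere(k2).mean(0)[::-1];print('tri',tri(ray(d,a,s),ray(t,b)))
```

```text
[ 0.47523151 -0.35174398  0.1995096 ] [-0.84  0.48  1.24  0.    1.42  0.4 ]
(array([ 440.9, -366.7]), array([101.5,  14.5]), np.float64(0.339))
[(array([ 0.4389, -0.3657,  0.0054]), 0.6)]
handle (array([ 435.4, -368.1]), array([88.3, 13.4]), np.float64(0.339))
tri [ 0.43236833 -0.36945152  0.00565709]
```

View pics/w8.png

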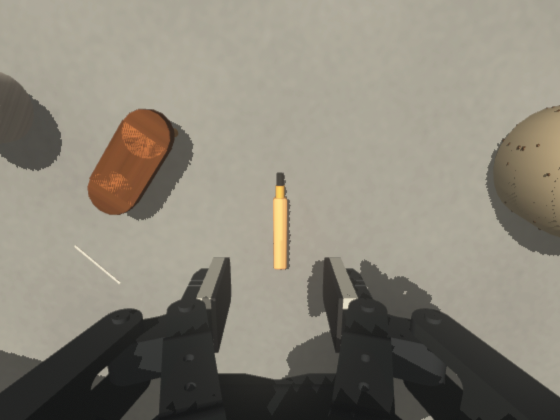

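The stylus brush at (280,222) is aligned with the tool, tuft to +x, clear of the desk brush at (130,160) and the jar at (540,170).

Run:
```python
from h import *
go([.440,-.3667,.0115],-np.pi/2+.339)
```

```text
T [-39.5, 3.3, 189.3] A [-0.02, 0.0, 0.11] q6 0.4
```

Request:
step_arm(
  rows=[
    {"translation": [-39,2.5,50],"angular": [0,0,0],"jaw": 130},
    {"translation": [-39,2.5,100],"angular": [0,0,0],"jaw": 130},
    {"translation": [-39,2.5,140],"angular": [0,0,0],"jaw": 130},
    {"translation": [-39,2.5,160],"angular": [0,0,0],"jaw": 130},
    {"translation": [-39,2.5,172],"angular": [0,0,0],"jaw": 130},
    {"translation": [-39,2.5,180],"angular": [0,0,0],"jaw": 130},
    {"translation": [-39,2.5,185],"angular": [0,0,0],"jaw": 130},
    {"translation": [-39,2.5,185],"angular": [0,0,0],"jaw": 130},
    {"translation": [-39,2.5,185],"angular": [0,0,0],"jaw": 130},
  ],
)

```text
time: 27.95
eef_pos: [0.4401, -0.3674, 0.0167]
orientation: [3.095, 0.53, 0.001]
ft_force: [-0.4, 0.2, 1.0]
opening: 0.0417
grip_force: 0.0
```

Request:
step_arm(
  rows=[
    {"translation": [0,0,3],"angular": [0,0,0],"jaw": 130},
    {"translation": [0,0,5],"angular": [0,0,0],"jaw": 130},
    {"translation": [0,0,5],"angular": [0,0,0],"jaw": 245},
    {"translation": [0,0,5],"angular": [0,0,0],"jaw": 245},
    {"translation": [0,0,5],"angular": [0,0,0],"jaw": 245},
    {"translation": [0,0,5],"angular": [0,0,0],"jaw": 245},
    {"translation": [0,0,5],"angular": [0,0,0],"jaw": 245},
    {"translation": [0,0,5],"angular": [0,0,0],"jaw": 245},
  ],
)

```text
time: 28.75
eef_pos: [0.4398, -0.3673, 0.011]
orientation: [3.096, 0.53, 0.0]
ft_force: [-0.3, -0.1, 4.1]
opening: 0.0121
grip_force: 60.1
```

Run:
```python
from h import *
s=readout.read_state();print(s['eef_pos'],s['opening']);go([.6225,.2475,.13],-np.pi/2-.047,s)
```

```text
[ 0.43975956 -0.36727677  0.01102953] 0.01206627638007183
T [376.9, -518.9, -119.2] A [0.03, -0.02, 22.12] q6 0.33
```

Request:
step_arm(
  rows=[
    {"translation": [0,0,-40],"angular": [0,0,0],"jaw": 245},
    {"translation": [0,0,-90],"angular": [0,0,0],"jaw": 245},
    {"translation": [0,0,-120],"angular": [0,0,0],"jaw": 245},
    {"translation": [377,-519,-120],"angular": [0,0,22.1],"jaw": 245},
    {"translation": [377,-519,-120],"angular": [0,0,22.1],"jaw": 245},
    {"translation": [377,-519,-120],"angular": [0,0,22.1],"jaw": 245},
    {"translation": [377,-519,-120],"angular": [0,0,22.1],"jaw": 245},
    {"translation": [377,-519,-120],"angular": [0,0,22.1],"jaw": 245},
    {"translation": [377,-519,-120],"angular": [0,0,22.1],"jaw": 245},
    {"translation": [377,-519,-120],"angular": [0,0,22.1],"jaw": 245},
    {"translation": [377,-519,-120],"angular": [0,0,22.1],"jaw": 245},
    {"translation": [377,-519,-120],"angular": [0,0,22.1],"jaw": 245},
  ],
)

```text
time: 29.95
eef_pos: [0.567, 0.0625, 0.1306]
orientation: [3.141, -0.073, -0.001]
ft_force: [0.4, -1.1, -0.3]
opening: 0.012
grip_force: 59.6
```

Run:
```python
from h import *
for i in range(4): d,s=wsnap('w9.png')
s=readout.read_state();print(s['eef_pos'],s['opening'],abs(s['qd']).max());go([.6225,.2475,.019],-np.pi/2-.047,s)
print([(np.round(x['position'],4),x['p']) for x in viewer.tip_of('wrist','stylus_mid')[:2]],[(np.round(x['position'],4),x['p']) for x in viewer.tip_of('wrist','trough_narrow_floor')[:2]])
```

```text
[0.5666419  0.06127014 0.13029851] 0.011818579073777591 0.049147429970951846
T [47.7, -188.5, 111.2] A [0.01, 0.05, 0.15] q6 1.52
[(array([0.5673, 0.0644, 0.1238]), 0.78)] [(array([0.623 , 0.2433, 0.008 ]), 0.59), (array([0.4777, 0.2506, 0.0226]), 0.25)]
```

View pics/w9.png

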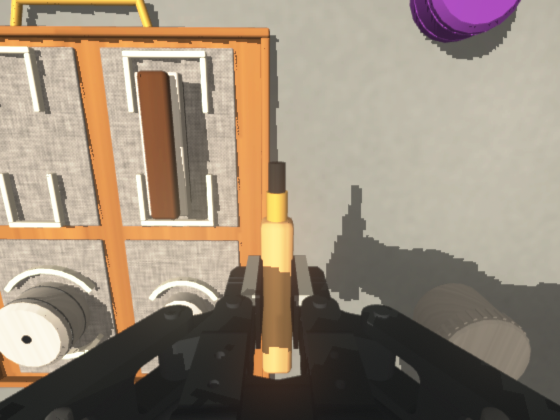

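The stylus is held straight and centred at (277,270), and the brush in the wide trough at (160,145) is undisturbed.

Request:
step_arm(
  rows=[
    {"translation": [47.5,-188.5,0],"angular": [0,0,0],"jaw": 245},
    {"translation": [47.5,-188.5,0],"angular": [0,0,0],"jaw": 245},
    {"translation": [47.5,-188.5,0],"angular": [0,0,0],"jaw": 245},
    {"translation": [47.5,-188.5,0],"angular": [0,0,0],"jaw": 245},
    {"translation": [47.5,-188.5,0],"angular": [0,0,0],"jaw": 245},
    {"translation": [47.5,-188.5,40],"angular": [0,0,0],"jaw": 245},
    {"translation": [47.5,-188.5,70],"angular": [0,0,0],"jaw": 245},
    {"translation": [47.5,-188.5,90],"angular": [0,0,0],"jaw": 245},
    {"translation": [47.5,-188.5,102],"angular": [0,0,0],"jaw": 245},
    {"translation": [47.5,-188.5,107],"angular": [0,0,0],"jaw": 245},
    {"translation": [47.5,-188.5,107],"angular": [0,0,0],"jaw": 245},
    {"translation": [47.5,-188.5,107],"angular": [0,0,0],"jaw": 245},
  ],
)

```text
time: 31.45
eef_pos: [0.6238, 0.2462, 0.025]
orientation: [-3.14, 0.074, -0.003]
ft_force: [0.3, -0.5, -0.3]
opening: 0.012
grip_force: 59.6
```

Request:
step_arm(
  rows=[
    {"translation": [-1,-1,3],"angular": [0,0,0],"jaw": 245},
    {"translation": [-1,-1,5.5],"angular": [0,0,0],"jaw": 245},
    {"translation": [-1,-1,6.5],"angular": [0,0,0],"jaw": 245},
    {"translation": [-1,-1,6.5],"angular": [0,0,0],"jaw": 245},
    {"translation": [-1,-1,6.5],"angular": [0,0,0],"jaw": 245},
  ],
)

```text
time: 31.95
eef_pos: [0.6222, 0.2477, 0.0181]
orientation: [-3.141, 0.073, -0.001]
ft_force: [-2.8, -0.8, 5.5]
opening: 0.012
grip_force: 60.2
```

Request:
step_arm(
  rows=[
    {"translation": [0,0,-0.3],"angular": [0,0,0],"jaw": 185},
    {"translation": [0,0,-0.3],"angular": [0,0,0],"jaw": 185},
    {"translation": [0,0,-0.3],"angular": [0,0,0],"jaw": 185},
    {"translation": [0,0,-20],"angular": [0,0,0],"jaw": 185},
    {"translation": [0,0,-60],"angular": [0,0,0],"jaw": 185},
    {"translation": [0,0,-110],"angular": [0,0,0],"jaw": 185},
    {"translation": [-30,30,-160],"angular": [0,0,0],"jaw": 185},
    {"translation": [-30,50,-210],"angular": [0,0,0],"jaw": 185},
    {"translation": [-30,50,-210],"angular": [0,0,0],"jaw": 185},
    {"translation": [-30,50,-210],"angular": [0,0,0],"jaw": 185},
  ],
)

```text
time: 32.95
eef_pos: [0.5905, 0.1983, 0.2304]
orientation: [-3.14, 0.075, -0.009]
ft_force: [-0.5, 0.7, -1.6]
opening: 0.0234
grip_force: 0.0
```

Run:
```python
from h import *
d,s=wsnap('w10.png');print(s['eef_pos'])
N=['weight_mid','adapter_mid','brush_mid','stylus_mid']
for n in N:print(n,[(np.round(x['position'],4),x['p']) for x in viewer.tip_of('wrist',n)[:2]])
m=reg('wrist','stylus_mid')
if m is not None: print(rect(d,m,.017,s))
snap('scene')
for n in N+['canister_mid','deskbrush_mid']:print(n,[(np.round(x['position'],4),round(x['p'],2)) for x in viewer.tip_of('scene',n)[:4]])
```

```text
[0.59053938 0.19827325 0.23044203]
weight_mid [(array([ 0.7056, -0.0643,  0.0154]), 0.94)]
adapter_mid []
brush_mid [(array([0.6169, 0.1401, 0.0211]), 0.76)]
stylus_mid [(array([0.6226, 0.2455, 0.0132]), 0.63)]
(array([623.1, 247.1]), array([98.7, 14.8]), np.float64(-0.044))
weight_mid [(array([ 0.7085, -0.0597,  0.02  ]), 0.77), (array([0.4832, 0.2557, 0.0253]), 0.63), (array([ 0.6791, -0.1772,  0.0216]), 0.62), (array([ 0.7673, -0.1631,  0.0206]), 0.61)]
adapter_mid [(array([0.4831, 0.146 , 0.0164]), 0.43)]
brush_mid [(array([0.6102, 0.1392, 0.0238]), 0.97)]
stylus_mid [(array([0.6251, 0.2493, 0.0091]), 0.58)]
canister_mid [(array([ 0.4594, -0.0833,  0.0284]), 0.84)]
deskbrush_mid [(array([ 0.452 , -0.2203,  0.0183]), 0.95)]
```

View pics/w10.png

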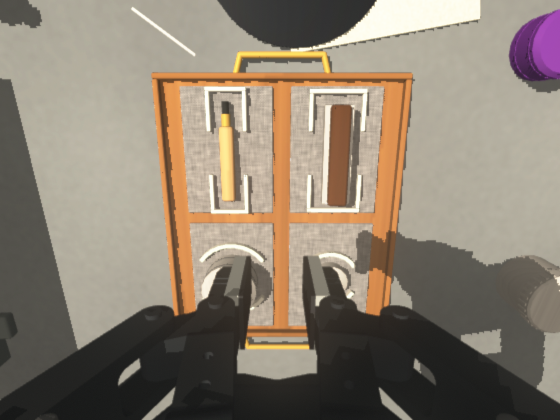

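The stylus at (227,150) and the brush at (340,155) lie in their troughs. The weight and adapter are in their wells, and the canister and desk brush have not moved. Handing in.

```bash
python3 -c "
from rig import sign_off
print(sign_off())"
```

```text
the job is handed in; nothing more can be done
None
```

I packed all four kit pieces into their own inserts and handed the job in at about 33 s of the 112 s allowed; the final pictures put every piece in place with the canister and desk brush unmoved, but sign-off returned no verdict.

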